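Open the pipe wall tester and hold it open

TASK

On the teal bench tester for clay pipe walls, throw the range lever out of its middle notch into the notch with the orange disc. Then, with the lever left in that notch, draw the spring-loaded feeler slide back by its red bar handle until its white pointer stands over the orange band on the scale rail, and finish while still holding it there in the gripper: do not let go, because the spring pulls it home. Leave the pipe sample, spanner, tin and brush where they are.

Things in the scene. Friction and masses are not known exactly. Their poses are not given: they have to be found in the camera images.
- tester: The whole tester, fixed to the bench: teal base plate 440 x 360 x 16 mm. Origin on the bench surface straight below the middle of the feeler slide when the slide is home; z up. The slide draws back along the tester's -x axis (roughly towards the robot); the lever stands on the +y side (pivot at x 45, y 150 mm in this frame), the scale rail on the -y side (y -78 mm). The pipe sample stands 160 mm along +x. Two steel guide rails beside the slide reach 38 mm above the bench.
- lever (a joint): Range lever angle (rad) about a vertical axis, anticlockwise from above positive. Three sprung notches at -0.45, 0 and +0.45; end stops at -0.5 and +0.5; starts in the middle notch (0). At 0 the lever points along the tester's -x; at +0.45 its tip lies to the tester's -y side, at -0.45 to the +y side. About 3 N at the knob takes it over the hump; past about 0.23 rad it snaps on into the outer notch and stays there.
- lever_pivot (a point): On the lever's vertical turning axis, 45 mm above the bench.
- lever_knob (a point): Centre of the lever's upright black knob, a cylinder 28 mm in diameter and 46 mm tall (64 to 110 mm above the bench), 100 mm from the pivot. Below it a thin stem and the flat lever arm, top of arm at 48 mm above the bench.
- lever_tip (a point): White tip of the lever, on its centre line 130 mm from the pivot, 43 mm above the bench; it comes over the middle of a disc when the lever sits in that outer notch.
- tag_orange: Orange disc 28 mm in diameter, 4 mm thick, lying on the notch plate at one of the two outer notches (130 mm from the pivot, 24 mm above the bench); which one varies. Marks the notch wanted. Origin at its centre.
- tag_grey: Black-grey disc of the same size at the other outer notch; not wanted. Origin at its centre.
- slide (a joint): How far the feeler slide is drawn back (m): 0 home, stop at 0.115. A spring pulls it home with about 4.4 N at 0, plus 0.8 N for each 10 mm. The slide weighs 0.4 to 0.85 kg.
- handle_bar (a point): Middle of the slide's red bar handle: a level round bar 16 mm in diameter, 84 mm long along the tester's y axis, its centre 98 mm above the bench. Two square uprights 12 mm wide carry it 36 mm either side of the middle; between them there is 41 mm free below the bar down to the slide block (49 mm above the bench). The bar moves with the slide.
- slide_pointer (a point): Point on the slide's white pointer strip (4 mm wide, reaching out on the tester's -y side) where it passes over the scale rail, 45 mm above the bench. Moves with the slide.
- mark_band: Orange band on the scale rail, 12 mm wide along the tester's x axis, 30 mm along y; its position along the rail varies (the pointer must be drawn 45 to 90 mm from home). Origin at its centre, axes parallel to the tester's. The pointer is right when it is over the band: within 6 mm of this origin along the tester's x.
- sample_mid (a point): Centre, half-way up, of the khaki pipe sample standing on the tester in front of the feeler: ring 104 mm outside, 80 mm inside, 62 mm tall. Loose; leave alone.
- spanner_grip (a point): Grip of a steel spanner, 170 mm long, lying loose on the bench on the tester's -y side; leave alone.
- tin_rim (a point): Centre of the mouth of an open steel tin, 72 mm in diameter, 75 mm tall, loose on the bench on the tester's -y side; leave alone.
- brush_grip (a point): Grip of a hand brush with a blue handle, 180 mm long, loose on the bench on the tester's +y side; leave alone.

How it is judged:
By the outcome, as a careful person would: the job done as asked, in the order asked, and still so for the second after the job is handed in, while the arm keeps its last pose, push and grip.
It also fails if it takes over 51 s, if anything falls off the work surface, if the arm or the gripper's body presses on something with over 40 N, if the wrist force passes 120 N, or if a joint passes its speed limit or range.

ROBOT

A 7-joint arm with a two-finger parallel gripper is mounted at the origin on the work surface. World frame = base frame: x ahead of the robot, y to its left, z up, the work surface at z = 0. Lengths are in m, angles in rad, forces in N, time in s.
With the tool pointing down it reaches from about 0.425 to 0.825 m from the base axis. Payload 3.6 kg.
Tool frame: the origin (TCP) lies where the fingers leave the gripper's body, on its centre line; the fingertips stand 73 mm ahead of it and the grasp point (between the pads) lies 54 mm ahead of it; x points along the fingers, y is the direction in which the jaws open and shut, and the axes are right-handed (so a half turn about x gives the same grasp; the last joint's range is limited). The gripper opens to 85 mm and grips with 20 to 120 N. Pads are 22 mm wide; open, the fingers measure 114 mm over their backs; the gripper's body (76 mm by 85 mm) begins 54 mm behind the grasp point. The pads swing forward as they close: fully open they stand 13 mm farther back than shut.
Start: joints at [1.294, 0.615, -0.013, 1.423, 0.008, 1.103, -0.04], TCP at [0.161, -0.63, 0.304] pointing down, gripper open.
Joint ranges: [-3.12, 3.12], [-0.3, 2.06], [-1.34, 1.32], [0.26, 2.42], [-1.36, 4.5], [0.01, 1.98], [-2.84, 2.84]. Speed limits (rad/s): [2.79, 2.79, 3.14, 3.14, 3.14, 3.14, 3.14].

INTERFACE

Orientations are given as a unit quaternion [x, y, z, w].
In Python, from station import arm, snapshot, camera_info, ticket gives the robot as it stands. Calls block until the motion is done:
- arm.movep(position, orientation): joint-space move of the TCP to a pose.
- arm.line_to(position, velocity=0.15, ori=None): straight line of the TCP; ori=None keeps the orientation; velocity is the mean speed in m/s.
- arm.move_j(angles): joint-space move.
- arm.move_gripper(opening, effort=None): opening from 0.0 (shut) to 1.0 (fully open); effort is the grip in N (None keeps the last); returns when the fingers have stopped.
- arm.pause(seconds).
- arm.ik(position, orientation): joint angles nearest the present ones, or None.
- snapshot(name): name is "side" or "top"; returns the picture (384x512x3 uint8, blue, green, red); there is no depth.
- camera_info(name): a dict with "fx", "fy", "cx", "cy" (pixels), "dist_coeffs" ([k1, k2, p1, p2, k3] as OpenCV has them; the pictures are not rectified), "R" (3x3) and "t" (3): a world point X has camera coordinates R X + t. Camera axes: x right, y down, z forward; pixel columns grow to the right and rows downward; lengths in m; the calibration is good to about 2 mm. A picture is of the moment at which its call begins. camera_info takes no time and is no camera call.
A pose or a line that the arm cannot do raises arm.MotionError and nothing moves.
- ticket.finish_job(): hands the job in, once; it reports no verdict.
Readings, each from a call of its own:
- arm.read_time(): time.
- arm.read_joint_positions(): joint angles.
- arm.read_dq(): joint speeds.
- arm.read_effort(): joint torques, N m.
- arm.read_tool_pos(): TCP position.
- arm.read_eef_rot(): TCP orientation.
- arm.read_ft_force(): force on the tool from outside, world axes, zero at the start.
- arm.read_wrist_torque(): the same for the moment, N m.
- arm.read_opening(): opening from 0.0 (shut) to 1.0 (fully open).
Only numpy, scipy, OpenCV 4.12 (cv2) and the standard library are available. Lean on these libraries where they do the work, as an engineer would, in place of code of your own. Each camera call takes 0.05 s, during which the arm holds its last target.

## Working session

There is one attempt and no reset: what is moved stays moved. The work goes in short steps, each a Python script; the robot and the scene stay as the last script left them, time stands still between calls to the robot, and variables do not carry over. Pictures are saved under pics/ and viewed, and the job is handed in when it is done.

```bash
mkdir -p pics; ls
python3 - <<'E'
from station import arm, snapshot, camera_info
import cv2
for n in ("side","top"):
    im=snapshot(n); cv2.imwrite(f"pics/{n}0.png",im)
    c=camera_info(n); print(n,c)
print(arm.read_time(),arm.read_eef_rot(),arm.read_opening())
E
```

```text
pics
side {'fx': 494.6524854640307, 'fy': 494.6524854640307, 'cx': 259.99501691717785, 'cy': 193.14578809702644, 'dist_coeffs': array([-0.16766392,  0.        ,  0.        ,  0.        ,  0.        ]), 'R': array([[ 0.97040798, -0.24126379, -0.01000627],
       [-0.17444674, -0.6718    , -0.71989798],
       [ 0.1669631 ,  0.7003403 , -0.69400777]]), 't': array([-0.56038944,  0.18586708,  1.00677523])}
top {'fx': 474.5800851978463, 'fy': 474.5800851978463, 'cx': 249.08949114936897, 'cy': 195.0704580410068, 'dist_coeffs': array([-0.08936733,  0.        ,  0.        ,  0.        ,  0.        ]), 'R': array([[-0.02760843, -0.99961664,  0.00208618],
       [-0.98321634,  0.02677884, -0.18046752],
       [ 0.18034247, -0.00703359, -0.98357873]]), 't': array([0.03956478, 0.58784052, 0.96405013])}
0.1 [-0.70145005 -0.08926137  0.7016543  -0.08764401] 1.0008382137191332
```

View pics/side0.png

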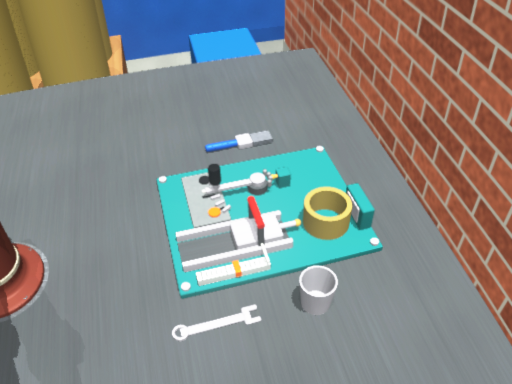

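View pics/top0.png

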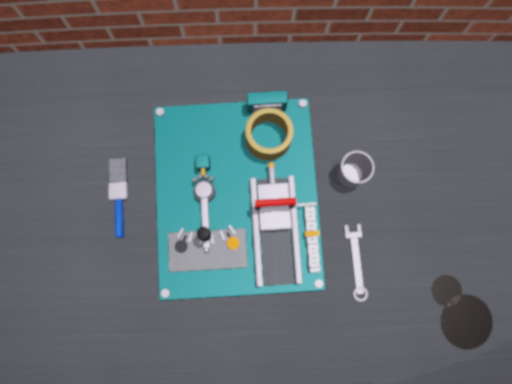

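Orange disc is on the tester's −y side (top px ~(233,243)), so the target is +0.45. I'll zoom in for accurate measurement.

```bash
cat > h.py <<'E'
import numpy as np, cv2
from station import arm, snapshot, camera_info
def ray(n,uv):
    c=camera_info(n);K=np.array([[c['fx'],0,c['cx']],[0,c['fy'],c['cy']],[0,0,1]])
    p=cv2.undistortPoints(np.array([[uv]],float),K,c['dist_coeffs'])[0,0]
    R=np.array(c['R']);t=np.array(c['t'])
    return -R.T@t, R.T@np.array([p[0],p[1],1])
def at_z(n,uv,z):
    o,d=ray(n,uv); return o+d*(z-o[2])/d[2]
def proj(n,X):
    c=camera_info(n);K=np.array([[c['fx'],0,c['cx']],[0,c['fy'],c['cy']],[0,0,1]])
    r,_=cv2.Rodrigues(np.array(c['R']))
    return cv2.projectPoints(np.array(X,float).reshape(-1,1,3),r,np.array(c['t']),K,c['dist_coeffs'])[0][:,0]
def blobs(im,lo,hi,amin=15):
    h=cv2.cvtColor(im,cv2.COLOR_BGR2HSV); m=cv2.inRange(h,np.array(lo),np.array(hi))
    n,l,s,c=cv2.connectedComponentsWithStats(m)
    return [(s[i][4],c[i].round(2),s[i][:4],l==i) for i in range(1,n) if s[i][4]>=amin]
E
python3 - <<'E'
from h import *
for n,(x,y,w,h) in dict(top=(145,80,190,225),side=(150,130,240,165)).items():
    im=cv2.imread(f"pics/{n}0.png")
    print(n)
    for nm,lo,hi in (("red",(0,170,90),(6,255,255)),("red2",(174,170,90),(180,255,255)),("orange",(12,200,200),(22,255,255))):
        for b in blobs(im,lo,hi,8): print(nm,b[0],b[1],b[2])
    k=min(800/w,600/h)
    cv2.imwrite(f"pics/{n}0z.png",cv2.resize(im[y:y+h,x:x+w],None,fx=k,fy=k,interpolation=cv2.INTER_CUBIC)); print(k)
E
```

```text
top
red 191 [275.59 202.29] [257 199  38   9]
2.6666666666666665
side
red 176 [255.09 211.44] [248 197  15  30]
3.3333333333333335
```

View pics/top0z.png

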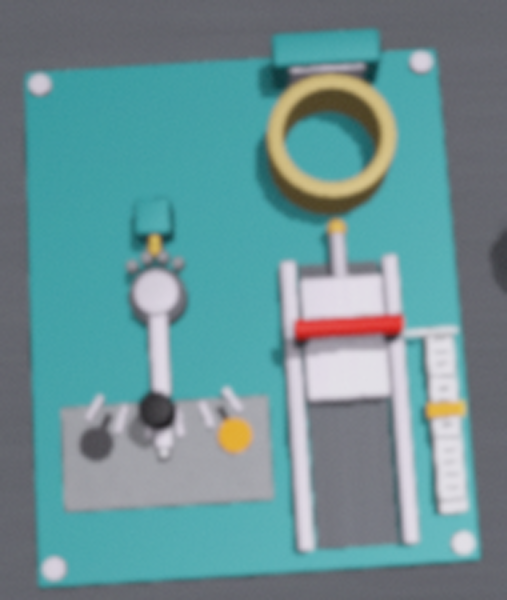

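View pics/side0z.png

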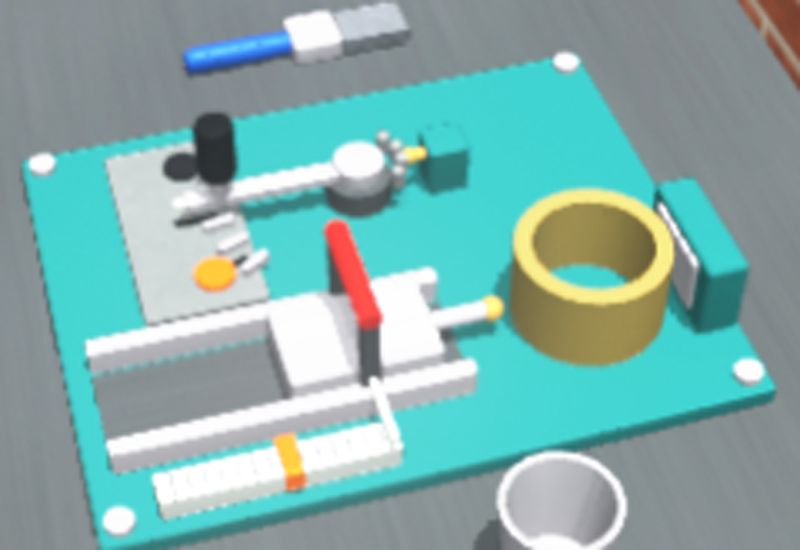

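```bash
cat > fit.py <<'E'
from h import *
from scipy.optimize import least_squares
kt=600/225;ks=10/3
T=lambda u,v:("top",(u/kt+145-0.3,v/kt+80-0.3))
S=lambda u,v:("side",(u/ks+150-0.35,v/ks+130-0.35))
a=.45
P=[((45-130*np.cos(a),150-130*np.sin(a),26),T(235,435)),((45-130*np.cos(a),150+130*np.sin(a),26),T(96,445)),
 ((160,0,62),T(332,133)),((-55,150,110),T(157,409)),
 ((45-130*np.cos(a),150-130*np.sin(a),26),S(215,274)),((45-130*np.cos(a),150+130*np.sin(a),26),S(181,166)),
 ((160,0,62),S(593,246)),((-55,150,110),S(213,123))]
bar=[((0,0,98),("top",(275.59,202.29))),((0,0,98),("side",(255.09,211.44)))]
def W(p,X):
    x,y,z=np.array(X)/1000; c,s=np.cos(p[2]),np.sin(p[2]); return np.array([p[0]+c*x-s*y,p[1]+s*x+c*y,z])
def res(p,sep=False):
    r=[proj(n,W(p,X))[0]-uv for X,(n,uv) in P]
    r+= [proj(n,W(p,(p[3]*1000,0,98)))[0]-uv for X,(n,uv) in bar]
    return np.array(r) if sep else np.ravel(r)
f=least_squares(res,[0.6,0,0,0],loss='soft_l1')
print(f.x); print(res(f.x,True).round(1))
p=f.x
def inv(Xw):
    d=Xw[:2]-p[:2]; c,s=np.cos(p[2]),np.sin(p[2]); return np.array([c*d[0]+s*d[1],-s*d[0]+c*d[1]])*1000
if __name__=="__main__":
    for nm,m,z in (("band",T(446,409),.042),("bandS",S(290,463),.042),("pointer",T(446,331),.045),("pointerS",S(392,425),.045),("ptrS root",S(376,383),.045)):
        print(nm,inv(at_z(m[0],m[1],z)))
    for nm in ("handle_bar",): print(W(p,(p[3]*1000,0,98)))
    print("knob",W(p,(-55,150,87)),"pivot",W(p,(45,150,45)))
    for n in ("top","side"):
        print(n,[inv(at_z(n,T(u,v)[1] if n=="top" else S(u,v)[1],.018)) for u,v in ([(39,84),(421,62),(54,568),(464,543)] if n=="top" else [(41,164),(566,62),(119,520),(749,371)])])
E
python3 fit.py
```

```text
[ 0.56589088 -0.0292564   0.05360037 -0.0035378 ]
[[ 0.5  0.3]
 [ 0.6  0.7]
 [-1.6  2.6]
 [-0.4  0.4]
 [ 1.1 -0.3]
 [ 0.6 -0.1]
 [ 0.7  2.8]
 [ 0.6 -0.4]
 [-0.2  0.8]
 [ 0.7 -0.2]]
band [-65.67948152 -76.31052815]
bandS [-70.51356839 -87.86268938]
pointer [ -2.96312157 -82.45589848]
pointerS [ -4.63098641 -80.8002678 ]
ptrS root [ -4.03501443 -46.2589051 ]
[ 0.56235816 -0.02944594  0.098     ]
knob [0.50293366 0.11758157 0.087     ] pivot [0.60279004 0.12293904 0.045     ]
top [array([244.94383649, 241.30799007]), array([238.03957233, -90.11478438]), array([-166.22530307,  248.61688984]), array([-173.03298815,  -83.22430102])]
side [array([-170.72043918,  249.14290654]), array([240.92380771, 242.27383837]), array([-175.90534223,  -81.02802376]), array([235.28272217, -88.71245826])]
```

```bash
sed -i 's/(160,0,62)/(160,0,78)/g' fit.py
python3 - <<'E'
s=open('fit.py').read()
s=s.replace("def W(","SC=[T(39,84),T(421,62),T(54,568),T(464,543)],[S(566,62),S(749,371),S(41,164),S(119,520)]\ndef W(")
s=s.replace("    return np.array(r) if sep","    for q in SC:\n        for (n,uv),(i,j) in zip(q,[(1,1),(1,-1),(-1,1),(-1,-1)]): r.append(proj(n,W(p,(p[4]*1000+i*p[6]*1000,p[5]*1000+j*p[7]*1000,18)))[0]-uv)\n    return np.array(r) if sep")
s=s.replace("[0.6,0,0,0]","[0.6,0,0,0,.035,.08,.205,.165]")
open('fit.py','w').write(s)
E
python3 fit.py
```

```text
[ 0.56307501 -0.03011871  0.03615229 -0.00064321  0.03561877  0.08105318
  0.20560288  0.16553885]
[[ 0.3  0.9]
 [ 0.3  0.4]
 [ 0.4  1.4]
 [-0.5  0.5]
 [ 0.6 -0.4]
 [ 0.8 -0.3]
 [ 0.7 -1. ]
 [ 0.5 -0.5]
 [ 0.1  0.8]
 [ 0.8  0. ]
 [-0.1  1. ]
 [-0.3  0.5]
 [-0.   1.1]
 [-0.4  0.6]
 [ 0.7  0. ]
 [ 0.8  0.1]
 [ 0.9 -0.1]
 [ 0.9  0.3]]
band [-61.49287947 -76.6848624 ]
bandS [-66.12467764 -88.31960652]
pointer [  1.32115368 -81.73507237]
pointerS [ -0.37534341 -80.10879328]
ptrS root [ -0.38211224 -45.56229021]
[ 0.56243221 -0.03014196  0.098     ]
knob [0.50268928 0.11779533 0.087     ] pivot [0.60262394 0.12140977 0.045     ]
top [array([243.54160318, 246.30481732]), array([242.42078972, -85.18797003]), array([-167.69247053,  246.43885392]), array([-168.7094194 ,  -85.47060111])]
side [array([-172.19609994,  246.88636301]), array([239.50533495, 247.20038035]), array([-171.61965516,  -83.3247727 ]), array([239.63989253, -83.83395669])]
```

```bash
cat >> h.py <<'E'
from scipy.spatial.transform import Rotation as Rot
p=np.array([0.56308,-0.03012,0.03615])
def W(x,y,z):
    x,y,z=np.array([x,y,z])/1000; c,s=np.cos(p[2]),np.sin(p[2]); return np.array([p[0]+c*x-s*y,p[1]+s*x+c*y,z])
def inv(Xw):
    d=np.asarray(Xw)[:2]-p[:2]; c,s=np.cos(p[2]),np.sin(p[2]); return np.array([c*d[0]+s*d[1],-s*d[0]+c*d[1],np.asarray(Xw)[2]])*1000
def Q(sgn):
    y=sgn*np.array([np.cos(p[2]),np.sin(p[2]),0]); x=np.array([0,0,-1.]); return Rot.from_matrix(np.c_[x,y,np.cross(x,y)]).as_quat()
E
python3 - <<'E'
from h import *
print(Rot.from_quat(arm.read_eef_rot()).as_matrix().round(2))
for s in (1,-1):
    for X in (W(-50,210,300),W(-50,210,148),W(0,0,152),W(-65,0,152)):
        j=arm.ik(X,Q(s)); print(s,None if j is None else np.round(j,2))
E
```

```text
[[-0.    0.25 -0.97]
 [ 0.   -0.97 -0.25]
 [-1.   -0.    0.  ]]
1 [ 0.26  0.64 -1.06  1.74  0.61  1.13 -0.95]
1 [-0.04  0.7  -0.52  1.91  0.55  0.68 -0.86]
1 [ 0.25  0.7  -0.38  1.83  0.38  0.68 -0.31]
1 [ 0.25  0.63 -0.35  2.01  0.38  0.57 -0.32]
-1 [ 0.3   0.68 -1.15  1.74  0.67  1.17  2.13]
-1 [ 0.27  0.95 -1.15  1.9   1.04  1.05  1.83]
-1 [-0.23  0.71  0.39  1.84 -0.41  0.67 -2.71]
-1 [-0.22  0.63  0.37  2.02 -0.41  0.56 -2.67]
```

Run:
```python
from h import *
arm.move_gripper(0.0,60)
arm.movep(W(-50,212,300),Q(1))
arm.line_to(W(-50,212,149),0.15)
print(arm.read_time(),inv(arm.read_tool_pos()),arm.read_ft_force(),arm.read_joint_positions())
for n in ("top","side"):cv2.imwrite(f"pics/{n}1.png",cv2.resize(snapshot(n)[100:310,120:400],None,fx=2.8,fy=2.8,interpolation=cv2.INTER_CUBIC))
```

```text
5.1083 [-49.55788181 212.47857173 149.85505735] [-0.11421163  0.08046336  0.22371231] [ 0.15750397  0.82026822 -0.89565832  1.89615505  0.85281892  0.86019761
 -1.15193352]
```

View pics/side1.png

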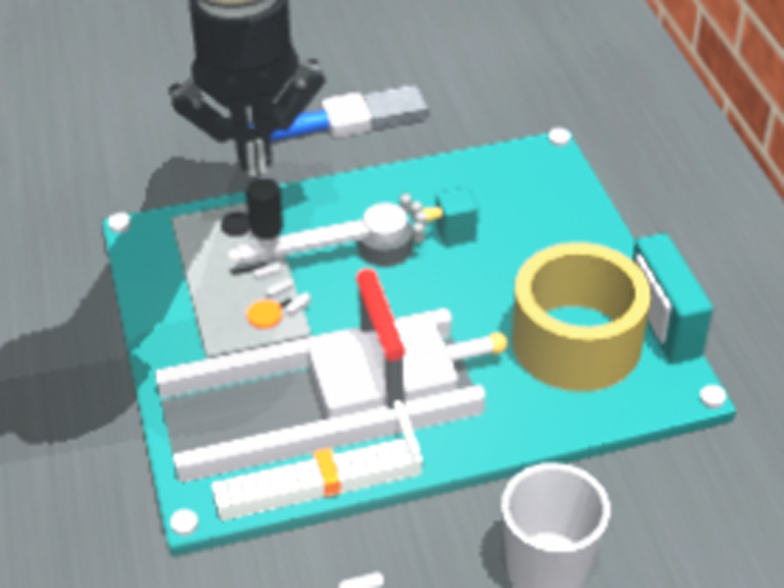

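The closed fingers (crop px ~(255,150)) stand behind the knob, on its +y side. Next I push towards −y.

Run:
```python
from h import *
for y in (180,170,160,150,142,136,133):
    arm.line_to(W(-50,y,149),0.06); print(y,inv(arm.read_tool_pos()).round(1),arm.read_ft_force().round(1))
print(arm.read_time())
for n in ("top","side"):cv2.imwrite(f"pics/{n}2.png",cv2.resize(snapshot(n)[100:310,120:400],None,fx=2.8,fy=2.8,interpolation=cv2.INTER_CUBIC))
```

```text
180 [-50.  180.  149.1] [ 0.   0.1 -0.3]
170 [-50.3 170.9 149.3] [-1.4  2.6  2.3]
160 [-49.8 158.7 148.6] [-0.2  0.6  0.1]
150 [-49.9 148.5 148.7] [-0.1 -0.8  0.5]
142 [-50.  141.1 148.9] [ 0.1  0.2 -0.4]
136 [-50.  135.4 148.9] [-0.5 -0.4  0.4]
133 [-50.  132.8 149. ] [-0.2 -0.   0.2]
7.625
```

View pics/side2.png

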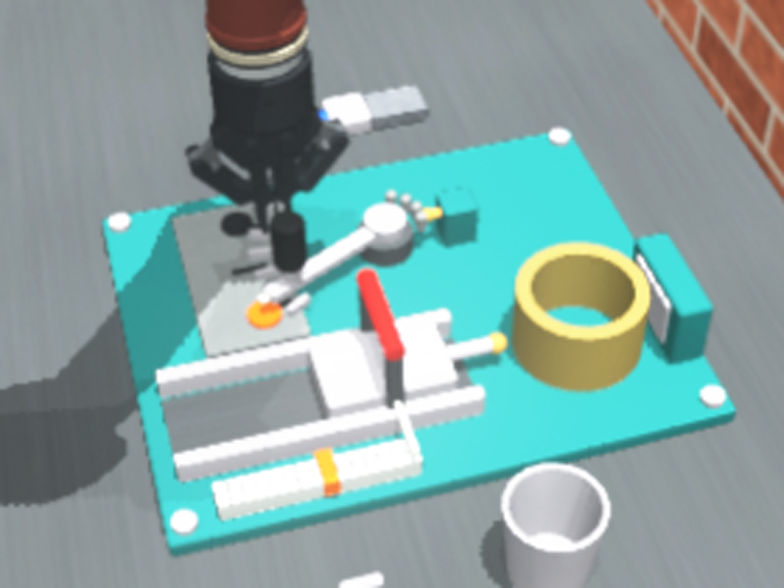

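The lever tip is over the orange disc. I back off, then grasp the bar.

Run:
```python
from h import *
arm.line_to(W(-50,170,149),0.15)
arm.line_to(W(-50,170,260),0.2)
arm.movep(W(-1,0,260),Q(1))
arm.move_gripper(1.0,80)
arm.line_to(W(-1,0,154),0.12)
print(arm.read_time(),inv(arm.read_tool_pos()).round(1),arm.read_ft_force().round(1))
for n in ("top","side"):cv2.imwrite(f"pics/{n}3.png",cv2.resize(snapshot(n)[100:310,120:400],None,fx=2.8,fy=2.8,interpolation=cv2.INTER_CUBIC))
```

```text
11.3917 [ -0.5   0.3 154.8] [-0.   0.4 -1.2]
```

View pics/side3.png

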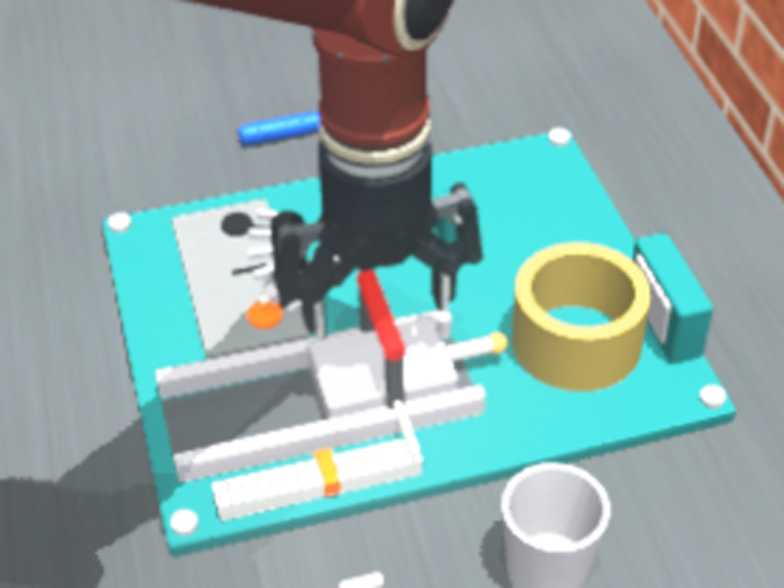

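View pics/top3.png

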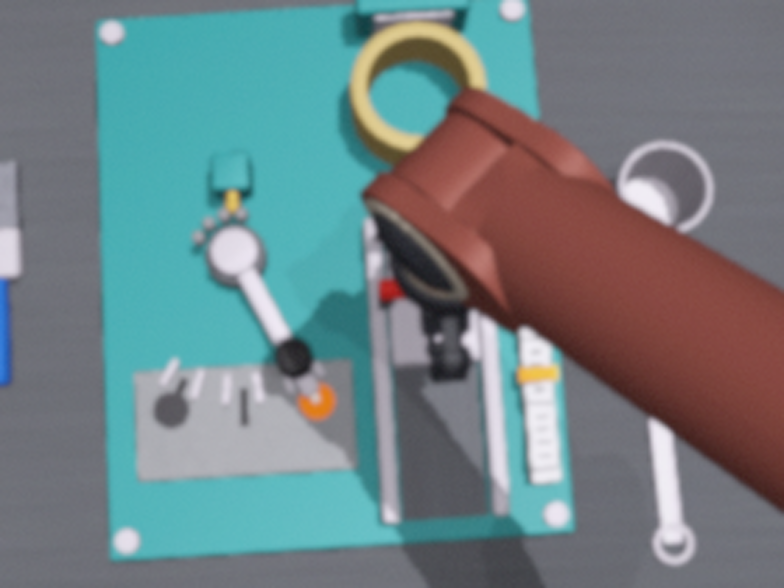

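The lever rests on the orange disc, with its tip at top-crop px (317,398). The bar is between the fingers. I close and draw to 55 mm first, then measure.

Run:
```python
from h import *
arm.move_gripper(0.0,90)
print("open",arm.read_opening(),inv(arm.read_tool_pos()).round(1),arm.read_ft_force().round(1))
arm.line_to(W(-1-20,0,154),0.05); print(inv(arm.read_tool_pos()).round(1),arm.read_ft_force().round(1))
arm.line_to(W(-1-55,0,154),0.05); print(inv(arm.read_tool_pos()).round(1),arm.read_ft_force().round(1),arm.read_opening(),arm.read_time())
for n in ("top","side"):
    im=snapshot(n);cv2.imwrite(f"pics/{n}4.png",im)
    cv2.imwrite(f"pics/{n}4z.png",cv2.resize(im[100:310,120:400],None,fx=2.8,fy=2.8,interpolation=cv2.INTER_CUBIC))
im=cv2.imread("pics/side4.png");cv2.imwrite("pics/side4zz.png",cv2.resize(im[240:290,190:280],None,fx=8,fy=8,interpolation=cv2.INTER_CUBIC))
```

```text
open 0.15539001648238135 [  0.2  -0.  154.4] [ 3.5 -0.9  0.4]
[-19.4  -0.  154.5] [ 5.3  0.1 -1.3]
[-53.1  -0.  154.4] [ 8.  -0.1 -5.7] 0.1522764626452602 13.5583
```

View pics/side4z.png

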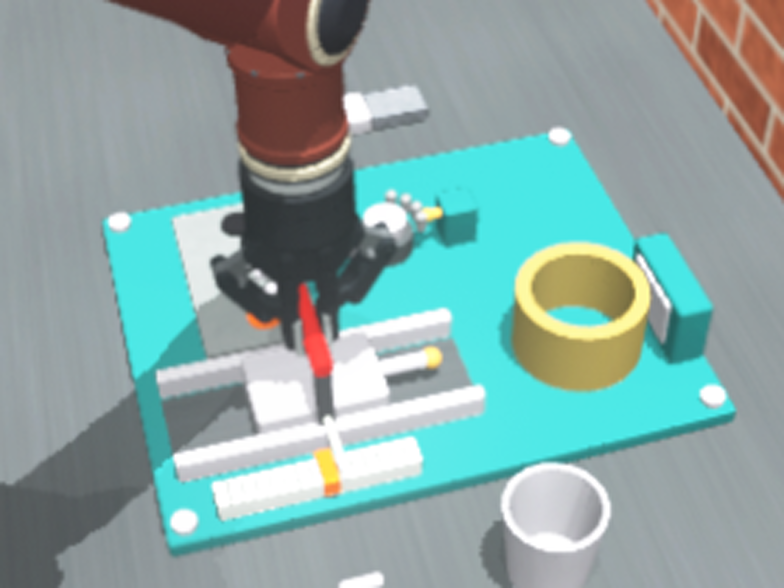

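View pics/side4zz.png

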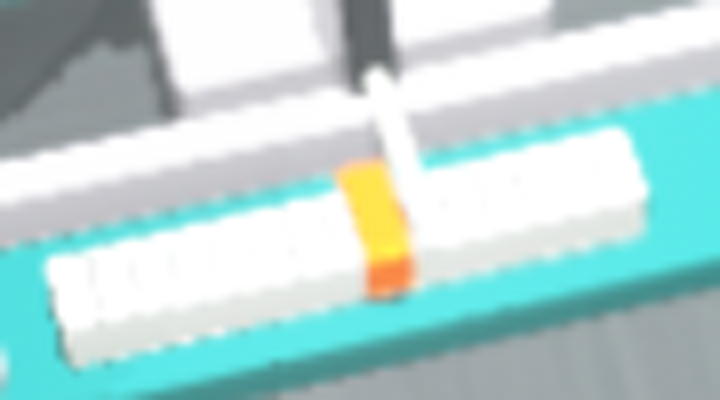

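View pics/top4z.png

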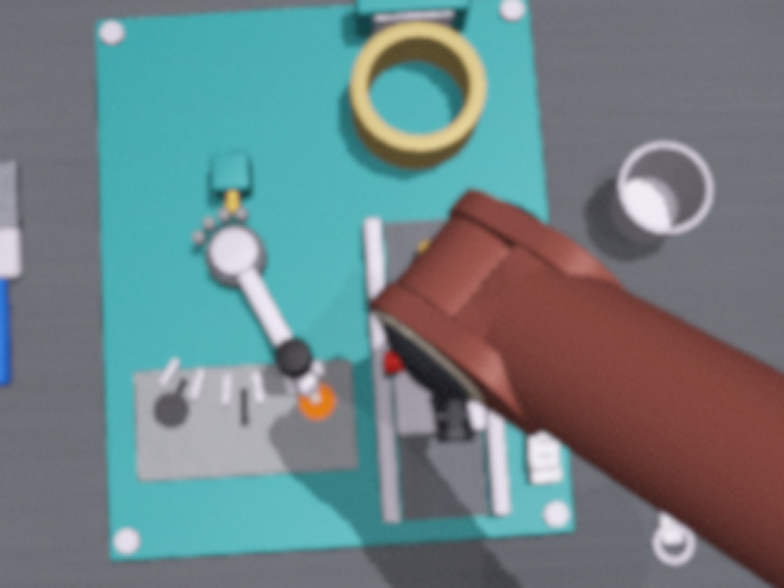

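Run:
```python
from h import *
arm.line_to(W(-64,0,154),0.04); arm.pause(0.5)
print(inv(arm.read_tool_pos()).round(1),arm.read_ft_force().round(1),arm.read_opening(),arm.read_time())
im=snapshot("side");cv2.imwrite("pics/side5.png",im);cv2.imwrite("pics/side5zz.png",cv2.resize(im[240:290,190:280],None,fx=8,fy=8,interpolation=cv2.INTER_CUBIC))
# triangulated band: initial top & side pixels, varying z
kt=600/225
for z in (.026,.03,.034,.038,.042):
    print(z,inv(at_z("top",(446/kt+144.7,409/kt+79.7),z)).round(1),inv(at_z("side",(290/3.3333+149.65,455/3.3333+129.65),z)).round(1))
```

```text
[-60.7   0.  154.4] [ 8.8  0.1 -5. ] 0.15563074451988038 14.5083
0.026 [-60.  -78.9  26. ] [-62.3 -70.3  26. ]
0.03 [-60.4 -78.4  30. ] [-62.9 -73.4  30. ]
0.034 [-60.8 -77.8  34. ] [-63.5 -76.4  34. ]
0.038 [-61.1 -77.2  38. ] [-64.1 -79.5  38. ]
0.042 [-61.5 -76.7  42. ] [-64.7 -82.5  42. ]
```

View pics/side5zz.png

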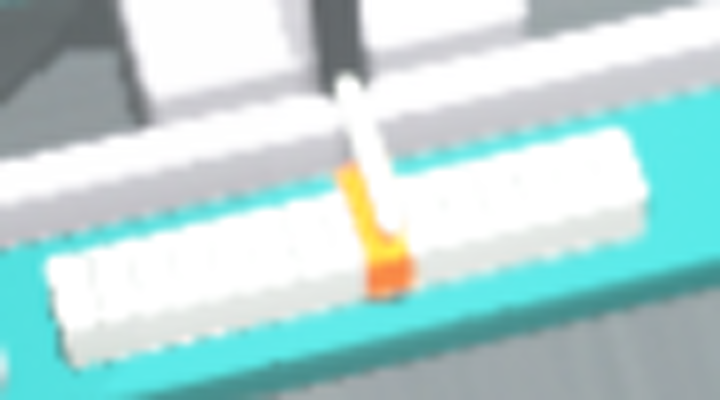

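Run:
```python
from h import *
arm.line_to(W(-66.3,0,154),0.04); arm.pause(1.0)
print(inv(arm.read_tool_pos()).round(1),arm.read_ft_force().round(1),arm.read_opening(),arm.read_time())
im=snapshot("side");cv2.imwrite("pics/side6.png",im);cv2.imwrite("pics/side6zz.png",cv2.resize(im[240:290,190:280],None,fx=8,fy=8,interpolation=cv2.INTER_CUBIC))
for d in (0,-6,6):
  print([(proj("side",W(-63+d,y,z))[0]-[190,240]+.44)*8 for y,z in ((-50,45),(-92,45),(-63,36),(-93,36))])
im=snapshot("top");cv2.imwrite("pics/top6z.png",cv2.resize(im[100:310,120:400],None,fx=2.8,fy=2.8,interpolation=cv2.INTER_CUBIC))
```

```text
[-62.9   0.  154.4] [10.  -0.6 -5.6] 0.16029384305972216 15.8083
[array([351.19459856, 106.26963419]), array([392.12046355, 233.10205539]), array([365.26310757, 167.01049534]), array([394.62444739, 258.24442941])]
[array([328.24907914, 111.43950818]), array([368.55855935, 238.55174321]), array([342.2817896 , 172.25149546]), array([371.20707648, 263.68565755])]
[array([374.09720583, 101.1042633 ]), array([415.63628754, 227.65582393]), array([388.20120085, 161.77338881]), array([417.99635618, 252.80631683])]
```

View pics/side6zz.png

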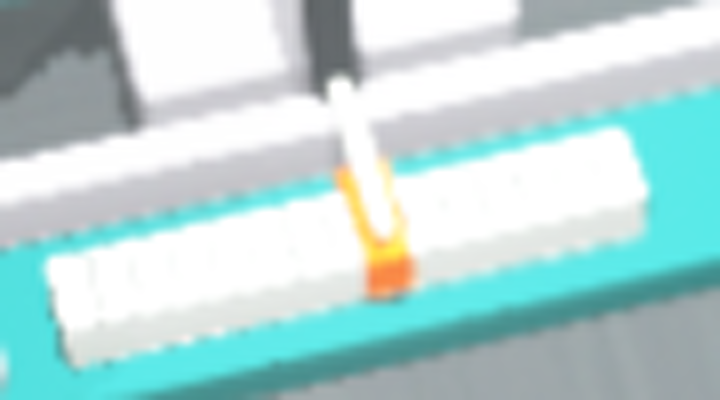

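View pics/top6z.png

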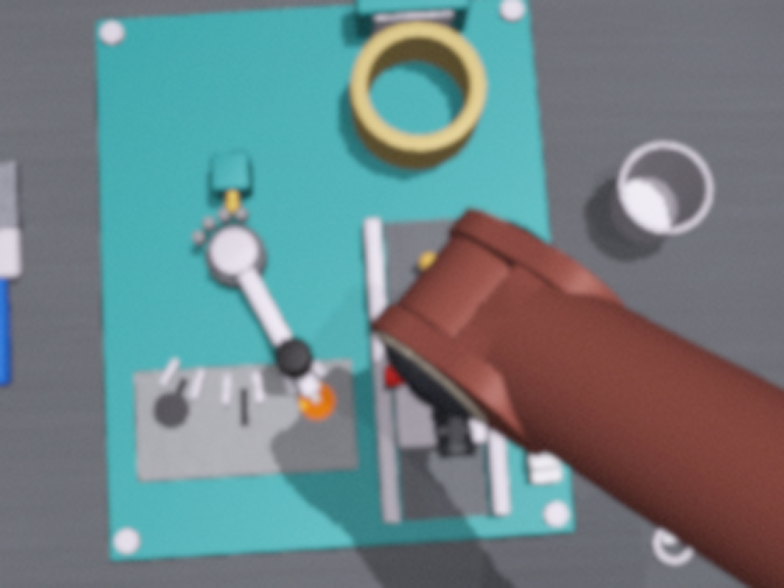

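The pointer lies inside the band, with orange visible on both sides of it (side crop px ~(372,200), band 352–400). The lever is still over the orange disc. Handing in.

Run:
```python
from h import *
from station import ticket
print(inv(arm.read_tool_pos()).round(1),arm.read_opening(),arm.read_time())
ticket.finish_job()
```

```text
[-62.9   0.  154.4] 0.1560010061394014 15.9083
the job is handed in; nothing more can be done
```

I threw the range lever into the orange-disc notch (+0.45 side), then drew the slide back about 63 mm by its red bar. I handed the job in at 15.9 s with the gripper still holding the bar at 90 N.

- **Lever:** the last top picture showed its tip still over the orange disc.
- **Pointer:** the last side picture showed it inside the orange band with orange visible on both sides. The top camera could not confirm this because the arm hid the band.
- **Band position:** the estimates disagreed slightly, putting the right draw at 61 to 63.4 mm. All of these are well inside the ±6 mm allowed.
- **Hold:** the tool stayed at the same position through the 1 s pause and up to hand-in. The wrist force was about 11 N, close to the spring pull expected at that draw.
- **Loose items:** I touched none of them. The pipe sample and tin showed no shift in the last top picture. The spanner and brush were only partly in view, and I did not measure any of the four.

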